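Present loaded samplers to the label reader

TASK

Three plunger samplers stand about the bench and the twin label reader. Put the two loaded ones (plunger drawn out) on the reader's two white discs, one on each and inside its black edge, with the label turned squarely towards the reader's window, and stand the empty one (plunger pushed in) in the steel tray beside the empty one already there. Keep every sampler upright, do not move any plunger, and do not disturb the bottle, the dropper bottle or the stack of dishes.

Things in the scene. Friction and masses are not known exactly. Their poses are not given: they have to be found in the camera images.
- sampler_a: Upright dark grey cylinder (barrel) 40 mm across, 75 mm tall, flat foot, about 0.1 kg. Origin: centre of its underside, z up. Its +x points out of the side with the white, black-barred paper label; a white tab of it (18 mm) folds over the top rim there. A white plunger head (18 mm across, 5 mm thick) stands above: its top 82 to 85 mm up if pushed in, 97 to 102 if drawn.
- sampler_b: Upright dark grey cylinder (barrel) 40 mm across, 75 mm tall, flat foot, about 0.1 kg. Origin: centre of its underside, z up. Its +x points out of the side with the white, black-barred paper label; a white tab of it (18 mm) folds over the top rim there. A white plunger head (18 mm across, 5 mm thick) stands above: its top 82 to 85 mm up if pushed in, 97 to 102 if drawn.
- sampler_c: Upright dark grey cylinder (barrel) 40 mm across, 75 mm tall, flat foot, about 0.1 kg. Origin: centre of its underside, z up. Its +x points out of the side with the white, black-barred paper label; a white tab of it (18 mm) folds over the top rim there. A white plunger head (18 mm across, 5 mm thick) stands above: its top 82 to 85 mm up if pushed in, 97 to 102 if drawn.
- sampler_d: Another sampler of the same build (40 mm across, top 82 to 85 mm above its foot), empty, that already stands in the tray on its floor. Origin: centre of its underside.
- plunger_d (a joint): Plunger of sampler_d, slides upward, stays by friction (2 N): 0 = pushed fully in (empty sampler), up to 0.022 m = drawn out. Reads under 0.003 when empty, 0.015 to 0.020 when loaded.
- plunger_a (a joint): Plunger of sampler_a, slides upward, stays by friction (2 N): 0 = pushed fully in (empty sampler), up to 0.022 m = drawn out. Reads under 0.003 when empty, 0.015 to 0.020 when loaded.
- sampler_a_label (a point): Middle of the label of sampler_a, on the barrel's surface: 20 mm out along the sampler's +x, 42 mm up.
- plunger_b (a joint): Plunger of sampler_b, slides upward, stays by friction (2 N): 0 = pushed fully in (empty sampler), up to 0.022 m = drawn out. Reads under 0.003 when empty, 0.015 to 0.020 when loaded.
- sampler_b_label (a point): Middle of the label of sampler_b, on the barrel's surface: 20 mm out along the sampler's +x, 42 mm up.
- plunger_c (a joint): Plunger of sampler_c, slides upward, stays by friction (2 N): 0 = pushed fully in (empty sampler), up to 0.022 m = drawn out. Reads under 0.003 when empty, 0.015 to 0.020 when loaded.
- sampler_c_label (a point): Middle of the label of sampler_c, on the barrel's surface: 20 mm out along the sampler's +x, 42 mm up.
- reader: Fixed white block, 60 mm (its x) by 230 mm (y) by 95 mm tall. Origin: centre of its underside. Its -x face has two dark windows, at y = -50 and +50 mm. On the bench before it lies a flat mat (no thickness to speak of) with a white black-edged disc (60 mm across) centred 55 mm in front of each window. A label facing a window squarely points along the reader's +x.
- place_1 (a point): Centre of the reading disc at reader y = -50 mm, on the bench, 85 mm along -x from the reader's origin; axes as the reader's.
- place_2 (a point): Centre of the reading disc at reader y = +50 mm, on the bench, 85 mm along -x from the reader's origin; axes as the reader's.
- tray: Open steel tray, fixed, 120 mm (its x) by 200 mm (its y), walls 4 mm thick and 25 mm tall, floor 4 mm above the bench. Origin: centre of its underside. One empty sampler already stands in it.
- bottle: Bystander: brown glass reagent bottle with black cap, 52 mm in diameter, 150 mm tall, loose. Origin: centre of its underside.
- dropper: Bystander: small brown dropper bottle, 26 mm in diameter, 70 mm tall, loose. Origin: centre of its underside.
- dishes: Bystander: stack of four culture dishes taped together, 86 mm in diameter, 60 mm tall, loose. Origin: centre of its underside.
Things that resemble listed ones, but are neither listed nor needed, are in the scene too. What is shaped like the sampler_b but pink or red is not meant. What is shaped like the sampler_c but turquoise is not meant.

How it is judged (in metres and radians):
At the end, for the whole second after the job is handed in: Each drawn sampler stands on its own reading disc (axis within 12 mm of the centre), label towards the window within 0.26 rad; the pushed-in one stands on the tray floor; all three upright within 0.1 rad and at rest (under 0.02 m/s) (((horizontal distance between sampler_a and place_1 below 0.012 m and angle between the x axis of each of sampler_a, sampler_b and the x axis of reader, either way round below 0.26 rad and x of each of sampler_a_label, sampler_b_label in the frame of reader above -0.085 m and height (world z) of each of sampler_a, sampler_b below 0.006 m and horizontal distance between sampler_b and place_2 below 0.012 m) or (horizontal distance between sampler_a and place_2 below 0.012 m and angle between the x axis of each of sampler_a, sampler_b and the x axis of reader, either way round below 0.26 rad and x of each of sampler_a_label, sampler_b_label in the frame of reader above -0.085 m and height (world z) of each of sampler_a, sampler_b below 0.006 m and horizontal distance between sampler_b and place_1 below 0.012 m)) and x of sampler_c in the frame of tray between -0.045 and 0.045 m and y of sampler_c in the frame of tray between -0.085 and 0.085 m and height (world z) of sampler_c below 0.01 m and angle between each of sampler_a, sampler_b, sampler_c's own z axis and vertical below 0.1 rad and linear speed of each of sampler_a, sampler_b, sampler_c below 0.02 m/s); the robot touches nothing.
It fails at once if a loaded sampler's plunger is pressed in or pulled (outside 10 to 21.5 mm), or an empty one's is drawn by over 8 mm (value of joint any of plunger_a, plunger_b below 0.01 m or value of joint any of plunger_a, plunger_b above 0.0215 m or value of joint any of plunger_c, plunger_d above 0.008 m).
It fails at once if a sampler is tipped by over 0.5 rad (angle between any of sampler_a, sampler_b, sampler_c, sampler_d's own z axis and vertical above 0.5 rad).
It fails at once if a bystander is tipped by over 0.3 rad or shifted by over 25 mm (angle between any of bottle, dropper, dishes's own z axis and vertical above 0.3 rad or distance of any of bottle, dropper, dishes from where it was at the start of the episode above 0.025 m).
It also fails if it takes over 72 s, if anything falls off the work surface, if the arm or the gripper's body presses on something with over 40 N, if the wrist force passes 120 N, or if a joint passes its speed limit or range.

ROBOT

A 6-joint arm with a two-finger parallel gripper is mounted at the origin on the work surface. World frame = base frame: x ahead of the robot, y to its left, z up, the work surface at z = 0. Lengths are in mm, angles in rad, forces in N, time in s.
With the tool pointing down it reaches from about 300 to 775 mm from the base axis. Payload 14.6 kg.
Tool frame: the origin (TCP) lies at the very end of the fingers, on their centre line; the grasp point (between the pads) lies 19 mm behind it; z points along the fingers, y is the line along which they close (so a half turn about z gives the same grasp; the last joint's range is limited). The gripper opens to 94 mm and grips with 3 to 60 N. Pads are 16 mm wide; open, the fingers measure 119 mm over their backs; the gripper's body (75 mm by 177 mm) begins 78 mm behind the grasp point.
Start: joints at [-1.206, 0.3, 1.521, -0, 1.321, -0.067], TCP at [230.17, -499.511, 205.446] pointing down, gripper open.
Joint ranges: [-3.03, 3.03], [-0.79, 2.21], [0.23, 2.52], [-1.04, 4.18], [0, 3.07], [-2.55, 2.55]. Speed limits (rad/s): [2.22, 2.22, 2.57, 3.14, 3.14, 3.14].

INTERFACE

Orientations are given as [roll, pitch, yaw] about the fixed x, y, z axes, in that order (R = Rz(yaw) Ry(pitch) Rx(roll)).
In Python, from cell import manip, eyes, ticket gives the robot as it stands. The module is installed in compiled form; this text tells all that it offers.
- The arm moves only by the tool arm_command, never from a script. Its argument "plan" is a list of rows, each a list of 5 numbers: the opening, from -1 (shut) to 1 (fully open), then the shift along the tool's x, y, z in m, then the turn about the tool's z in rad. In form: [[jaw, dx, dy, dz, roll], ...]. A call has 1 to 20 rows; each row shifts and turns the commanded pose from where the row before left it, along the tool's axes as they then stand; what a row does not reach is not made up. A row lasts 1/8 s, in which the tool goes at most 62.5 mm and 10.7 degrees, less where a joint would pass 70% of its speed; a pose out of reach is approached as far as the arm can. A call is refused whole if a number of a shift passes 0.0625 or a number of a turn 0.188, either way. A call with a gripper value outside its range is refused whole. The fingers move at their own pace and stop on an object; "newtons" is the grip in N (left out, the last holds). Time passes only in rows, so rows that do not move let the fingers close. It gives the time, the measured TCP pose, the force, the opening and the grip force at its end, in the units of the state.
- manip.read_state(): the state, without advancing time (a new reading comes with each control period).
- eyes.camera(name): name is "scene" or "top" or "wrist"; returns a dict with "img" (480x640x3 uint8, blue, green, red), "z_map" (480x640 float32, mm along the optical axis (not along the pixel's ray), 0 where there is no reading), "fx", "fy", "cx", "cy" (pixels), "eye" and "orientation" of the camera in the world. Camera axes: x right, y down, z forward; pixel columns grow to the right and rows downward; lengths in mm; the calibration is good to about 2 mm. The wrist camera is an equidistant fisheye: a pixel r from the principal point sees the ray r / f radians off the axis. A picture is of the moment at which its call begins.
- ticket.sign_off(): hands the job in; it is judged then, once.
The state is a dict: "clock": time; "joints": joint angles; "qd": joint speeds; "effort": joint torques, N m; "eef_pos": TCP position; "eef_rot": TCP orientation; "wrist_force": force on the tool from outside, world axes, zero at the start; "moment": the same for the moment, N m; "finger_gap": finger opening in mm; "finger_force": force on a finger pad.
Only numpy, scipy, OpenCV 4.12 (cv2) and the standard library are available. Lean on these libraries where they do the work, as an engineer would, in place of code of your own. Each camera call takes 0.05 s, during which the arm holds its last target. There are 200 camera calls.

## Working session

There is one attempt and no reset: what is moved stays moved. The work goes in short steps, Python scripts to look and compute and a tool call to move; the robot and the scene stay as the last step left them, time stands still between calls to the robot, and variables do not carry over. Pictures are saved under pics/ and viewed, at most 10 in all, crops included, and the job is handed in when it is done.

Besides the shell and the picture viewer there is one more tool, called after "Emit:" as a command line: name --pt "numbers of a row" for each row, then --argument value for the rest. arm_command: Moves the arm, as the interface text tells. Its arguments: {"type":"object","properties":{"plan":{"type":"array"},"newtons":{"type":"number"}},"required":["plan"]}

```bash
mkdir -p pics
python3 - <<'E'
from cell import manip, eyes
import cv2, numpy as np, pickle
d={n:eyes.camera(n) for n in("scene","top")}
pickle.dump(d,open("v0.pkl","wb"))
for n in d:
    cv2.imwrite(f"pics/{n}0.png",d[n]["img"])
    print(n,{k:d[n][k] for k in("fx","fy","cx","cy","eye","orientation")})
print(manip.read_state())
E
```

```text
scene {'fx': 580.8948127757503, 'fy': 580.8948127757503, 'cx': 324.6373690052819, 'cy': 240.18144244488704, 'eye': array([1225.97965105, -497.62371488,  825.7899221 ]), 'orientation': array([-2.31081143, -0.01025796,  0.92422975])}
top {'fx': 547.2849494458433, 'fy': 547.2849494458433, 'cx': 316.1010052770021, 'cy': 231.1650496291165, 'eye': array([ 467.28251746,   12.87888907, 1089.27349564]), 'orientation': array([-3.04084872e+00,  5.60604778e-04, -1.58801773e+00])}
{'clock': 0.1, 'joints': array([-1.20562172e+00,  3.00398605e-01,  1.52154879e+00,  4.80212509e-06,
        1.32069905e+00, -6.66209172e-02]), 'qd': array([ 1.43732212e-03,  9.75171279e-05, -3.37843051e-03,  6.25105195e-04,
        2.04538113e-03,  5.66190751e-04]), 'effort': array([ 8.94040641e-04, -5.32649016e+01, -3.53286195e+01,  7.09228450e-02,
        2.35017546e-02, -4.84147199e-05]), 'eef_pos': array([ 230.07545328, -499.2919624 ,  204.93975455]), 'eef_rot': array([-3.14054150e+00, -7.47942083e-05,  4.31794290e-01]), 'wrist_force': array([-0.57594209, -0.62141156,  0.37739361]), 'moment': array([-0.01501445, -0.00648222, -0.02232819]), 'finger_force': 0.0, 'finger_gap': 94.22976799468326}
```

View pics/top0.png

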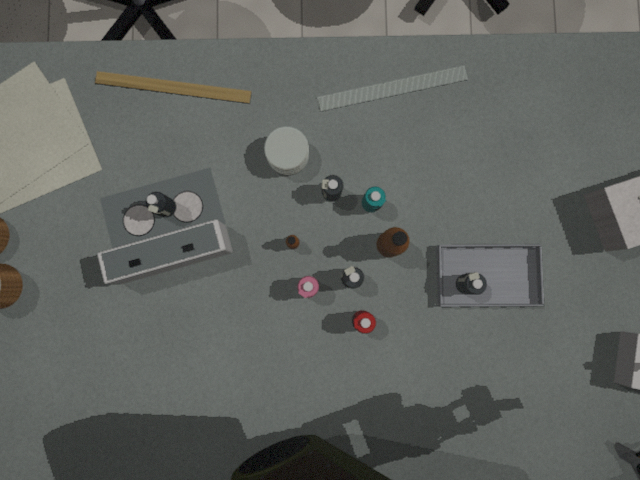

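View pics/scene0.png

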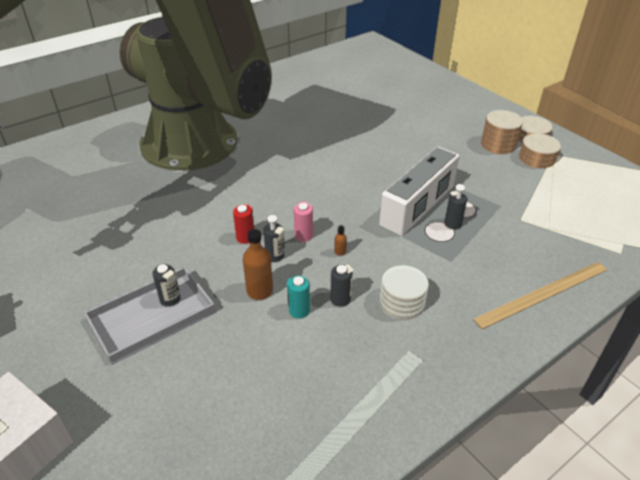

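The top view shows samplers at (160,204) on the mat, straddling the discs at (138,220) and (187,207), then at (332,187) and (353,277), with the tray one at (473,283). The reader is at (165,250), the tray at (490,275), the bottle at (393,241), the dropper at (292,241) and the dishes at (287,150). The scene view matches: drawn plungers look like the mat sampler and the one at (275,235).

```bash
cat > h.py <<'E'
import numpy as np, cv2, pickle
from scipy.spatial.transform import Rotation as Ro
def rays(d,fish=False):
    v,u=np.mgrid[0:480,0:640].astype(float)
    x=(u-d["cx"])/d["fx"]; y=(v-d["cy"])/d["fy"]
    if fish:
        r=np.hypot(x,y)+1e-9; s=np.sin(r)/r; k=np.stack([x*s,y*s,np.cos(r)],-1)
    else: k=np.stack([x,y,np.ones_like(x)],-1)
    return k
def cloud(d,fish=False):
    k=rays(d,fish); z=d["z_map"].astype(float)
    P=k/k[...,2:]*z[...,None]
    W=P@Ro.from_euler("xyz",d["orientation"]).as_matrix().T+d["eye"]
    W[z==0]=np.nan
    return W
def plane(d,h,fish=False):
    k=rays(d,fish)@Ro.from_euler("xyz",d["orientation"]).as_matrix().T
    return d["eye"]+k*((h-d["eye"][2])/k[...,2])[...,None]
def comps(m,amin=5):
    n,l,s,c=cv2.connectedComponentsWithStats(m.astype(np.uint8))
    return [(l==i) for i in range(1,n) if s[i,4]>=amin]
E
python3 - <<'E'
from h import *
D=pickle.load(open("v0.pkl","rb")); d=D["top"]
W=cloud(d); g=d["img"].astype(int); mx=g.max(-1); mn=g.min(-1)
P75=plane(d,75); P0=plane(d,0)
v,u=np.mgrid[0:480,0:640]
print("bench z",np.nanmedian(W[150:300,240:260,2]))
for n,(x,y) in dict(mat=(160,204),far=(332,187),near=(353,277),tray=(473,283)).items():
    w=(abs(u-x)<22)&(abs(v-y)<22)
    white=w&(mn>130)&(W[...,2]>60)
    print(n,"zmax",np.nanpercentile(W[w][:,2],[95,98,99.5]))
    for c in comps(white,3): print("  white n",c.sum(),"px",u[c].mean().round(1),v[c].mean().round(1),"cloud",np.nanmedian(W[c],0).round(1),"p75",P75[c].mean(0).round(1), "p84",plane(d,84)[c].mean(0).round(1),"p100",plane(d,100)[c].mean(0).round(1))
    b=w&(mx<70)&(W[...,2]>66)&(W[...,2]<82)|white
    r=cv2.minEnclosingCircle(P75[b][:,:2].astype(np.float32)); print("  body circ",r, b.sum())
m=(W[...,2]>85)&(W[...,2]<105)&(u<240)&(v>215)
c=max(comps(m),key=lambda a:a.sum()); P=plane(d,95)[c][:,:2].astype(np.float32); print("reader",cv2.minAreaRect(P))
# windows/discs
disc=(mn>120)&(W[...,2]<12)&(u>100)&(u<230)&(v>170)&(v<250)
for c in comps(disc,40): print("disc",cv2.minAreaRect(P0[c][:,:2].astype(np.float32)),cv2.minEnclosingCircle(P0[c][:,:2].astype(np.float32)),c.sum())
m=(W[...,2]>17)&(W[...,2]<35)&(u>425)&(u<560)&(v>235)&(v<320)
print("tray",cv2.minAreaRect(plane(d,25)[m][:,:2].astype(np.float32)))
for n,(x,y,r,z0) in dict(dishes=(287,150,28,50),bottle=(393,241,25,60),dropper=(292,241,14,40),teal=(375,198,20,60),pink=(308,286,18,60),red=(365,322,18,60)).items():
    m=(np.hypot(u-x,v-y)<r)&(W[...,2]>z0); print(n,cv2.minEnclosingCircle(W[m][:,:2].astype(np.float32)),np.nanmax(W[m][:,2]))
big=[cv2.resize(d["img"][y-22:y+22,x-22:x+22],(300,300),interpolation=cv2.INTER_CUBIC) for x,y in((160,204),(332,187),(353,277),(473,283))]
cv2.imwrite("pics/crops.png",np.vstack([np.hstack(big[:2]),np.hstack(big[2:])]))
E
```

```text
bench z 0.10038567471792703
mat zmax [ 78.01506339 101.26422398 103.20589734]
  white n 68 px 151.3 199.0 cloud [631.4 311.4 101.2] p75 [635.8 319.5  75. ] p84 [634.3 316.8  84. ] p100 [631.6 312.  100. ]
  white n 36 px 152.7 208.3 cloud [618.4 316.5  75.7] p75 [618.1 316.7  75. ] p84 [616.8 314.   84. ] p100 [614.4 309.2 100. ]
  body circ ((629.5362548828125, 309.6758728027344), 20.558320999145508) 304
far zmax [77.99989274 83.28508099 85.49174486]
  white n 16 px 323.9 182.2 cloud [663.   -3.8  76.4] p75 [662.1  -4.6  75. ] p84 [660.3  -4.5  84. ] p100 [657.3  -4.2 100. ]
  white n 62 px 332.6 183.9 cloud [656.9 -21.1  83.7] p75 [658.6 -20.9  75. ] p84 [656.9 -20.6  84. ] p100 [653.9 -20.  100. ]
  body circ ((655.4844360351562, -20.16439437866211), 20.31149673461914) 280
near zmax [ 77.90617684 101.24456983 103.83123083]
  white n 111 px 352.2 274.4 cloud [488.3 -53.1 100. ] p75 [488.4 -53.7  75. ] p84 [488.2 -53.1  84. ] p100 [487.9 -52.  100. ]
  body circ ((482.87750244140625, -54.40821838378906), 19.603557586669922) 301
tray zmax [82.49244669 86.65833222 88.92111251]
  white
[... 567 characters left out ...]
906), 80.56177520751953) ((604.675537109375, 368.3099670410156), 28.68782615661621) 344
tray ((482.9956359863281, -324.62664794921875), (202.15151977539062, 117.88536071777344), 89.01439666748047)
dishes ((733.3111572265625, 65.8812026977539), 43.172142028808594) 66.24327482458943
bottle ((547.764404296875, -132.6862335205078), 25.791484832763672) 154.18049164630725
dropper ((554.3294677734375, 57.79103088378906), 12.385170936584473) 74.41911322249712
teal ((632.671875, -100.69330596923828), 20.42767333984375) 86.61357230897784
pink ((467.3629455566406, 28.77204704284668), 20.09994888305664) 85.36570499731033
red ((399.18035888671875, -74.5044937133789), 20.738096237182617) 85.69751850042007
```

View pics/crops.png

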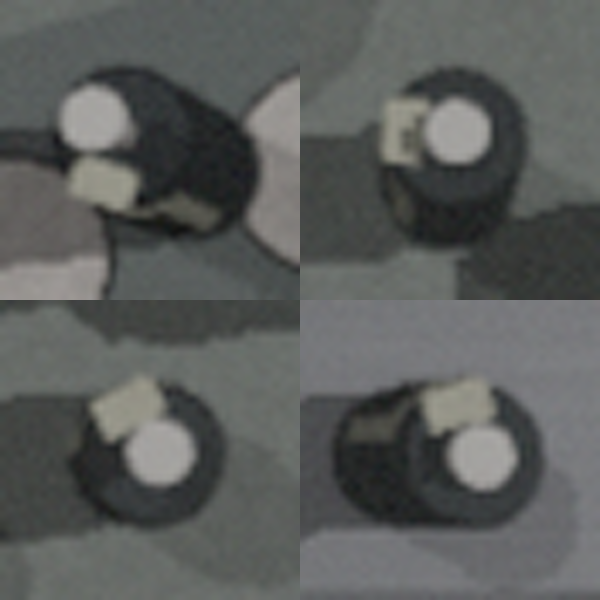

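The crops show which samplers are which. Drawn plungers are at the mat (about 631,311) and near (about 486,-53). The pushed-in one is far (about 656,-20). On each, the yellowish tab marks the label side. I'll fly over the mat sampler first, then turn the tool x towards its label.

Emit:
arm_command --pt "0.4 0.022 -0.018 0 0" --pt "0.4 0.044 -0.0356 0 0" --pt "0.4 0.044 -0.0356 0 0" --pt "0.4 0.044 -0.0356 0 0" --pt "0.4 0.044 -0.0356 0 0" --pt "0.4 0.044 -0.0356 0 0" --pt "0.4 0.044 -0.0356 0 0" --pt "0.4 0.044 -0.0356 0 0" --pt "0.4 0.044 -0.0356 0 0" --pt "0.4 0.044 -0.0356 0 0" --pt "0.4 0.044 -0.0356 0 0" --pt "0.4 0.044 -0.0356 0 0" --pt "0.4 0.044 -0.0356 0 0" --pt "0.4 0.044 -0.0356 0 0" --pt "0.4 0.044 -0.0356 0 0" --pt "0.4 0.044 -0.0356 0 0" --pt "0.4 0.022 -0.018 0 0" --newtons 20

```text
clock: 2.22
eef_pos: [631.1, 315.2, 204.1]
eef_rot: [-3.141, 0.001, 0.433]
wrist_force: [-0.1, -0.2, -0.5]
finger_gap: 65.6
finger_force: 0.0
```

Emit:
arm_command --pt "0.4 0 0 0 -0.183" --pt "0.4 0 0 0 -0.183" --pt "0.4 0 0 0 -0.183" --pt "0.4 0 0 0 -0.183" --pt "0.4 0 0 0 -0.183" --pt "0.4 0 0 0 -0.183" --pt "0.4 0 0 0 -0.183" --pt "0.4 0 0 0 -0.183" --pt "0.4 0 0 0 -0.183" --pt "0.4 0 0 0 -0.183" --pt "0.4 0 0 0 -0.183" --pt "0.4 0 0 0 -0.183" --pt "0.4 0 0 0 -0.183" --pt "0.4 0 0 0 0" --pt "0.4 0 0 0 0"

```text
clock: 4.1
eef_pos: [631.0, 312.7, 205.2]
eef_rot: [-3.141, -0.0, 2.807]
wrist_force: [-0.8, -0.2, -0.3]
finger_gap: 66.0
finger_force: 0.0
```

Run:
```python
from cell import manip, eyes
from h import *
d=eyes.camera("wrist"); pickle.dump(d,open("w1.pkl","wb")); cv2.imwrite("pics/w1.png",d["img"])
print({k:d[k] for k in("fx","cx","cy","eye","orientation")})
s=manip.read_state(); print(s["clock"],s["joints"],s["eef_pos"],s["eef_rot"],s["finger_gap"])
```

```text
{'fx': 371.64829954431775, 'cx': 325.8588927875721, 'cy': 238.19820255469213, 'eye': array([558.29719001, 338.63737747, 384.9847755 ]), 'orientation': array([2.87095505e+00, 5.75540176e-05, 1.23546929e+00])}
4.15 [ 4.08220633e-01  6.63075943e-01  9.94663413e-01  3.01575770e-05
  1.48414969e+00 -8.28286709e-01] [630.96872801 312.7904997  205.27460714] [-3.14141439e+00 -2.38685902e-04  2.80730103e+00] 65.99338065266912
```

View pics/w1.png

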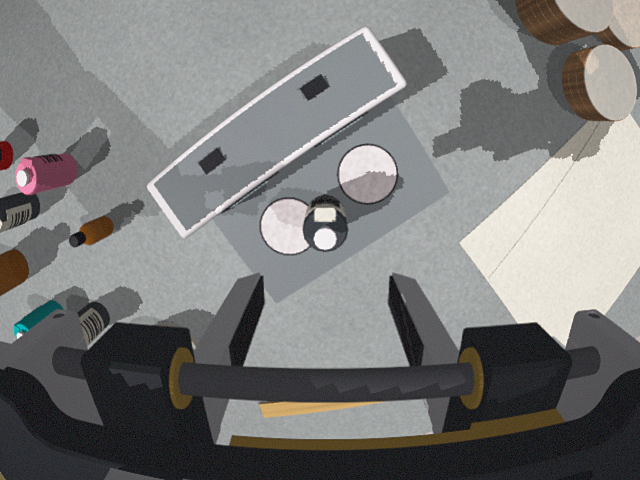

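The wrist view shows the sampler at (325,228), with its tab at (325,214) and head at (325,239). The discs are at (288,226) and (368,174), clear to measure. The tab lies on the tool x line.

```bash
cat >> h.py <<'E'
def sampler(d,px,r,hz,fish=True):
    g=d["img"].astype(int); v,u=np.mgrid[0:480,0:640]
    W=cloud(d,fish)
    P75=plane(d,75,fish); PH=plane(d,hz,fish)
    m=(np.hypot(u-px[0],v-px[1])<r)&(g.min(-1)>120)&(W[...,2]>60)
    out=[]
    for c in comps(m,8):
        y=(g[c][:,2]-g[c][:,0]).mean()
        out.append((int(c.sum()),round(u[c].mean()),round(v[c].mean()),round(y,1),np.nanmedian(W[c],0).round(1),P75[c].mean(0)[:2].round(1),PH[c].mean(0)[:2].round(1)))
    return out
E
python3 - <<'E'
from h import *
d=pickle.load(open("w1.pkl","rb"))
for o in sampler(d,(325,228),30,100): print(o)
W=cloud(d,True); g=d["img"]; v,u=np.mgrid[0:480,0:640]
b=(np.hypot(u-325,v-222)<28)&(W[...,2]>72)&(W[...,2]<80)
print("rim",cv2.minEnclosingCircle(plane(d,75,True)[b][:,:2].astype(np.float32)),W[b].mean(0))
P0=plane(d,0,True)
m=(g.min(-1)>110)&(abs(W[...,2])<15)&(u>240)&(u<410)&(v>130)&(v<262)
for c in comps(m,100): print("disc",c.sum(),cv2.minEnclosingCircle(P0[c][:,:2].astype(np.float32)))
m=(W[...,2]>88)&(W[...,2]<103)&(u>140)&(u<410)&(v<245)
c=max(comps(m),key=lambda a:a.sum()); print("reader",cv2.minAreaRect(plane(d,95,True)[c][:,:2].astype(np.float32)))
E
```

```text
(338, 323, 214, np.float64(15.3), array([618.4, 315.6,  76.2]), array([618.6, 315.4]), array([613.7, 317.3]))
(409, 325, 238, np.float64(2.2), array([632.3, 311.9, 102.1]), array([639.3, 309.4]), array([632.8, 311.7]))
rim ((631.0481567382812, 312.38873291015625), 20.243276596069336) [628.34420802 313.43131653  75.55870768]
disc 9503 ((620.508056640625, 315.8744201660156), 115.08804321289062)
disc 2608 ((607.3138427734375, 367.1797180175781), 30.575468063354492)
disc 2065 ((633.7276611328125, 269.8221740722656), 30.541088104248047)
reader ((538.7401123046875, 297.71875), (58.673336029052734, 224.02511596679688), 14.941407203674316)
```

Emit:
arm_command --pt "0.4 0 0 0.02 0" --pt "0.4 0 0 0.03 0" --pt "0.4 0 0 0.03 0" --pt "0.4 0 0 0.03 0" --pt "0.4 0 0 0.03 0" --pt "0.4 0 0 0.025 0" --pt "0.4 0 0 0.018 0" --pt "0.4 0 0 0 0" --pt "0.4 0 0 0 0" --pt "-0.3 0 0 0 0" --pt "-0.3 0 0 0 0" --pt "-0.3 0 0 0 0" --pt "-0.3 0 0 0 0" --pt "-0.3 0 0 0 0" --newtons 20

```text
clock: 5.9
eef_pos: [631.1, 312.8, 22.8]
eef_rot: [3.141, 0.0, 2.811]
wrist_force: [-1.2, -0.8, 3.6]
finger_gap: 39.9
finger_force: 20.0
```

Emit:
arm_command --pt "-0.3 0 0 -0.01 0" --pt "-0.3 0 0 -0.01 0" --pt "-0.3 0 0 0 0" --pt "-0.3 0 0 0 -0.14" --pt "-0.3 0 0 0 -0.14" --pt "-0.3 0 0 0 -0.14" --pt "-0.3 0 0 0 -0.138" --pt "-0.3 0 0 0 0" --pt "-0.3 0.003 0.014 0 0" --pt "-0.3 0.004 0.016 0 0" --pt "-0.3 0.003 0.014 0 0" --pt "-0.3 0.003 0.014 0 0" --pt "-0.3 0 0 0 0" --pt "-0.3 0 0 0 0" --pt "-0.3 0 0 0.01 0" --pt "-0.3 0 0 0.006 0" --pt "-0.3 0 0 0.003 0" --pt "-0.3 0 0 0 0" --pt "-0.3 0 0 0 0"

```text
clock: 8.28
eef_pos: [605.3, 366.4, 23.5]
eef_rot: [3.142, 0.0, -2.914]
wrist_force: [0.4, 0.3, -0.0]
finger_gap: 40.1
finger_force: 20.0
```

Emit:
arm_command --pt "-0.3 0 0 0.001 0" --pt "-0.3 0 0 0 0" --pt "0.3 0 0 0 0" --pt "0.3 0 0 0 0" --pt "0.3 0 0 0 0" --pt "0.3 0 0 -0.015 0" --pt "0.3 0 0 -0.03 0" --pt "0.3 0 0 -0.04 0" --pt "0.3 0 0 -0.04 0" --pt "0.3 0 0 -0.04 0" --pt "0.3 0 0 -0.017 0" --pt "0.3 0 0 0 0"

```text
clock: 9.78
eef_pos: [605.5, 366.5, 205.2]
eef_rot: [3.141, 0.001, -2.914]
wrist_force: [0.7, 0.1, 0.0]
finger_gap: 61.5
finger_force: 0.0
```

Run:
```python
from cell import manip, eyes
from h import *
s=manip.read_state(); print(s["clock"],s["eef_pos"],s["eef_rot"])
d=eyes.camera("wrist"); pickle.dump(d,open("w2.pkl","wb"))
v,u=np.mgrid[0:480,0:640]
for o in sampler(d,(325,228),32,100): print(o)
W=cloud(d,True); g=d["img"]
b=(np.hypot(u-325,v-222)<30)&(W[...,2]>72)&(W[...,2]<80)
print("rim",cv2.minEnclosingCircle(plane(d,75,True)[b][:,:2].astype(np.float32)))
P0=plane(d,0,True)
m=(g.min(-1)>110)&(abs(W[...,2])<15)&(v<300)&(P0[...,0]>560)&(P0[...,0]<670)&(P0[...,1]>230)&(P0[...,1]<400)
for c in comps(m,100): print("disc",c.sum(),cv2.minEnclosingCircle(P0[c][:,:2].astype(np.float32)))
m=(W[...,2]>88)&(W[...,2]<103)&(v<240)&(W[...,0]<590)&(W[...,0]>450)&(W[...,1]>150)
c=max(comps(m),key=lambda a:a.sum()); print("reader",cv2.minAreaRect(plane(d,95,True)[c][:,:2].astype(np.float32)))
# near sampler from top, split by colour
t=pickle.load(open("v0.pkl","rb"))["top"]; W=cloud(t); g=t["img"].astype(int)
m=(np.hypot(u-353,v-275)<14)&(g.min(-1)>110)&(W[...,2]>60)
y=g[...,2]-g[...,0]
print("near tab",plane(t,75)[m&(y>9)].mean(0),(m&(y>9)).sum(),"head",plane(t,100)[m&(y<=9)].mean(0),(m&(y<=9)).sum())
cv2.imwrite("pics/w2.png",d["img"])
```

```text
9.775 [605.46220644 366.47870203 205.2226136 ] [ 3.14113922e+00  1.48544282e-03 -2.91437843e+00]
(333, 324, 213, np.float64(15.9), array([593.2, 362.7,  76.2]), array([593.3, 362.5]), array([588.2, 361.4]))
(423, 326, 237, np.float64(1.7), array([606.7, 366.6, 102.2]), array([613.8, 368.3]), array([607.1, 366.8]))
rim ((605.7780151367188, 366.39007568359375), 20.589954376220703)
disc 10683 ((615.6520385742188, 315.47149658203125), 100.31304931640625)
reader ((538.0882568359375, 298.0195617675781), (58.697574615478516, 224.1204071044922), 14.888996124267578)
near tab [496.06048001 -48.62326031  75.        ] 51 head [484.345619   -54.90877733 100.        ] 81
```

View pics/w2.png

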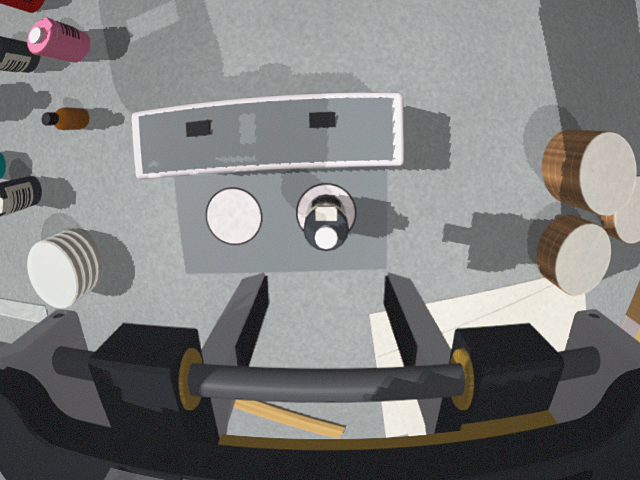

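The sampler now stands on disc 1 (disc at (326,207)), within about 2 mm and 2°. Disc 2 at (234,216) is free. Next is the near drawn sampler.

Emit:
arm_command --pt "0.3 0.0107 -0.0191 0 0" --pt "0.3 0.0214 -0.0383 0 0" --pt "0.3 0.0214 -0.0383 0 0" --pt "0.3 0.0214 -0.0383 0 0" --pt "0.3 0.0214 -0.0383 0 0" --pt "0.3 0.0214 -0.0383 0 0" --pt "0.3 0.0214 -0.0383 0 0" --pt "0.3 0.0214 -0.0383 0 0" --pt "0.3 0.0214 -0.0383 0 0" --pt "0.3 0.0214 -0.0383 0 0" --pt "0.3 0.0107 -0.0191 0 0" --pt "0.3 0 0 0 0.184" --pt "0.3 0 0 0 0.184" --pt "0.3 0 0 0 0.184" --pt "0.3 0 0 0 0.184" --pt "0.3 0 0 0 0.184" --pt "0.3 0 0 0 0.184" --pt "0.3 0 0 0 0.184" --pt "0.3 0 0 0 0.184" --pt "0.3 0 0 0 0.184"

```text
clock: 12.32
eef_pos: [482.3, -54.8, 202.7]
eef_rot: [-3.139, -0.001, 1.707]
wrist_force: [-0.4, 0.4, 0.8]
finger_gap: 61.1
finger_force: 0.0
```

Emit:
arm_command --pt "0.3 0 0 0 0.184" --pt "0.3 0 0 0 0.184" --pt "0.3 0 0 0 0.184" --pt "0.3 0 0 0 0.184" --pt "0.3 0 0 0 0.184" --pt "0.3 0 0 0 0.184" --pt "0.3 0 0 0 0.184" --pt "0.3 0 0 0 0.184" --pt "0.3 0 0 0 0.184" --pt "0.3 0 0 0 0.184" --pt "0.3 0 0 0 0.184" --pt "0.3 0 0 0 0.184" --pt "0.3 0 0 0 0.184" --pt "0.3 0 0 0 0.184" --pt "0.3 0 0 0 0" --pt "0.3 0 0 0 0"

```text
clock: 14.32
eef_pos: [482.7, -54.8, 203.7]
eef_rot: [3.141, 0.001, -0.859]
wrist_force: [-0.0, 0.1, -0.7]
finger_gap: 60.9
finger_force: 0.0
```

Run:
```python
from cell import manip, eyes
from h import *
s=manip.read_state(); print(s["clock"],s["joints"][5],s["eef_pos"],s["eef_rot"])
d=eyes.camera("wrist"); pickle.dump(d,open("w3.pkl","wb"))
v,u=np.mgrid[0:480,0:640]
W=cloud(d,True); g=d["img"].astype(int); P=plane(d,75,True)
near=(np.hypot(P[...,0]-484,P[...,1]+54)<30)
b=near&(W[...,2]>72)&(W[...,2]<80)
print("rim",cv2.minEnclosingCircle(P[b][:,:2].astype(np.float32)))
m=near&(g.min(-1)>110)&(W[...,2]>68); y=g[...,2]-g[...,0]
t=m&(W[...,2]<85); h=m&(W[...,2]>93)
print("tab",P[t].mean(0),t.sum(),u[t].mean(),v[t].mean(),"head",np.nanmean(W[h],0),plane(d,100,True)[h].mean(0),h.sum())
bt=(W[...,2]>100)&(np.hypot(W[...,0]-547,W[...,1]+132)<45)
print("bottle",np.nanmean(W[bt],0), np.nanmax(W[bt][:,2]))
cv2.imwrite("pics/w3.png",d["img"])
```

```text
14.325 2.2412626234786086 [482.72479131 -54.81973789 203.67712486] [ 3.14078187e+00  1.05834581e-03 -8.58971265e-01]
rim ((485.6014099121094, -55.28916931152344), 20.686641693115234)
tab [492.89771854 -50.02346771  75.        ] 383 314.02872062663187 226.28720626631855 head [484.85504081 -55.58161624 101.66054931] [484.56271273 -55.23927589 100.        ] 399
bottle [ 547.87394279 -130.41584685  127.27922355] 152.78339109673058
```

View pics/w3.png

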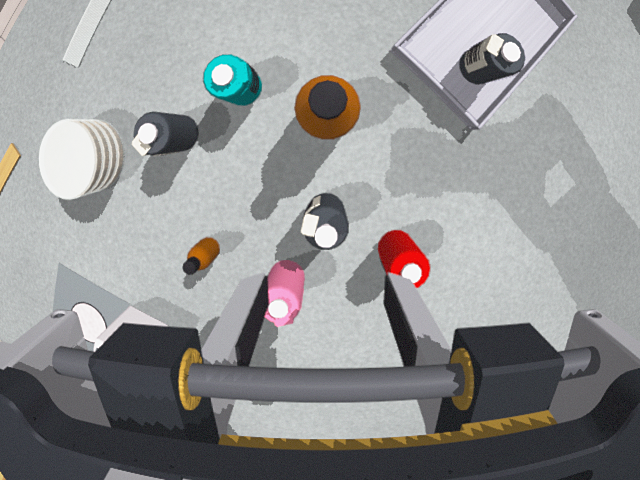

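The wrist view shows the near sampler at (323,222), with tab about (310,222) and head (326,236). The pink, red and bottle are clear of the fingers' path. I'll refine the tab angle.

Run:
```python
from h import *
d=pickle.load(open("w3.pkl","rb"))
for o in sampler(d,(320,224),26,100): print(o)
W=cloud(d,True); g=d["img"].astype(int); v,u=np.mgrid[0:480,0:640]
m=(np.hypot(u-311,v-223)<14)&(g.min(-1)>150)&(W[...,2]>73)&(W[...,2]<82)
c=max(comps(m),key=lambda a:a.sum()); print(u[c].mean(),v[c].mean(),c.sum(),plane(d,75,True)[c].mean(0),cv2.minAreaRect(plane(d,75,True)[c][:,:2].astype(np.float32)))
```

```text
(788, 319, 230, np.float64(4.0), array([490. , -53.3,  98.9]), array([487.7, -50.3]), array([491.4, -55.4]))
309.6332179930796 224.58823529411765 289 [496.73592793 -48.71290888  75.        ] ((496.7822265625, -48.347412109375), (11.96108341217041, 18.753170013427734), 26.776350021362305)
```

Emit:
arm_command --pt "0.3 0.002 -0.001 0.02 0" --pt "0.3 0 0 0.03 0" --pt "0.3 0 0 0.03 0" --pt "0.3 0 0 0.03 0" --pt "0.3 0 0 0.03 0" --pt "0.3 0 0 0.025 0" --pt "0.3 0 0 0.016 0" --pt "0.3 0 0 0 0" --pt "0.3 0 0 0 0" --pt "-0.3 0 0 0 0" --pt "-0.3 0 0 0 0" --pt "-0.3 0 0 0 0" --pt "-0.3 0 0 0 0" --pt "-0.3 0 0 0 0" --newtons 20

```text
clock: 16.12
eef_pos: [485.3, -55.8, 23.8]
eef_rot: [-3.141, -0.0, -0.863]
wrist_force: [-2.6, -1.0, 7.0]
finger_gap: 39.5
finger_force: 20.0
```

Emit:
arm_command --pt "-0.3 0 0 -0.02 0" --pt "-0.3 0 0 -0.03 0" --pt "-0.3 0 0 -0.03 0" --pt "-0.3 0 0 -0.03 0" --pt "-0.3 0 0 0 0" --pt "-0.3 -0.0076 -0.0162 0 0" --pt "-0.3 -0.0151 -0.0324 0 0" --pt "-0.3 -0.0151 -0.0324 0 0" --pt "-0.3 -0.0151 -0.0324 0 0" --pt "-0.3 -0.0151 -0.0324 0 0" --pt "-0.3 -0.0151 -0.0324 0 0" --pt "-0.3 -0.0151 -0.0324 0 0" --pt "-0.3 -0.0151 -0.0324 0 0" --pt "-0.3 -0.0151 -0.0324 0 0" --pt "-0.3 -0.0151 -0.0324 0 0" --pt "-0.3 -0.0076 -0.0162 0 0" --pt "-0.3 0 0 0 0"

```text
clock: 18.25
eef_pos: [634.6, 216.7, 133.7]
eef_rot: [-3.097, 0.061, -0.76]
wrist_force: [-1.0, -0.1, -1.2]
finger_gap: 39.4
finger_force: 20.0
```

Emit:
arm_command --pt "-0.3 0 0 0 -0.1" --pt "-0.3 0 0 0 -0.18" --pt "-0.3 0 0 0 -0.18" --pt "-0.3 0 0 0 -0.18" --pt "-0.3 0 0 0 -0.18" --pt "-0.3 0 0 0 -0.18" --pt "-0.3 0 0 0 -0.18" --pt "-0.3 0 0 0 -0.18" --pt "-0.3 0 0 0 -0.18" --pt "-0.3 0 0 0 -0.18" --pt "-0.3 0 0 0 -0.18" --pt "-0.3 0 0 0 -0.18" --pt "-0.3 0 0 0 -0.18" --pt "-0.3 0 0 0 -0.18" --pt "-0.3 0 0 0 -0.18" --pt "-0.3 0 0 0 -0.18" --pt "-0.3 0 0 0 -0.108" --pt "-0.3 0 0 0 0" --pt "-0.3 0 0 0 0"

```text
clock: 20.62
eef_pos: [634.9, 215.7, 135.0]
eef_rot: [3.111, -0.069, 2.144]
wrist_force: [-0.4, 0.3, -1.3]
finger_gap: 39.3
finger_force: 20.0
```

Run:
```python
from cell import manip, eyes
from h import *
s=manip.read_state(); print(s["clock"],s["joints"][5],s["eef_pos"],s["eef_rot"],s["wrist_force"])
d=eyes.camera("wrist"); pickle.dump(d,open("w4.pkl","wb"))
cv2.imwrite("pics/w4.png",d["img"])
```

```text
20.625 -0.35138056183695543 [634.86487026 215.70250288 134.99361015] [ 3.11117878 -0.06897171  2.14426145] [-0.37123022  0.33963628 -1.32926419]
```

View pics/w4.png

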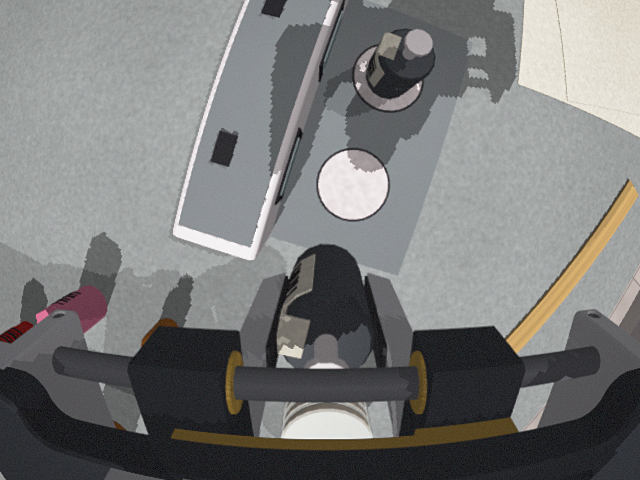

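I pushed past the joint 6 limit, so the arm gave a slight tool tilt (0.075 rad) and stopped short. That is tolerable for placing. The view shows disc 2 free at (353,185), the held sampler upright in the pads at (320,300), and disc 1's sampler at (395,65). I'll correct position and angle next.

Emit:
arm_command --pt "-0.3 0 0 0 0.096" --pt "-0.3 0 0 0 0" --pt "-0.3 0.009 0.005 0 0" --pt "-0.3 0.01 0.005 0 0" --pt "-0.3 0.01 0.005 0 0" --pt "-0.3 0.01 0.005 0 0" --pt "-0.3 0 0 0.02 0" --pt "-0.3 0 0 0.03 0" --pt "-0.3 0 0 0.03 0" --pt "-0.3 0 0 0.015 0" --pt "-0.3 0 0 0 0" --pt "-0.3 0 0 0 0"

```text
clock: 22.18
eef_pos: [634.3, 266.8, 44.7]
eef_rot: [3.116, -0.071, 2.051]
wrist_force: [0.2, 0.1, -0.8]
finger_gap: 39.6
finger_force: 20.0
```

Emit:
arm_command --pt "-0.3 0 0 0.01 0" --pt "-0.3 0 0 0.006 0" --pt "-0.3 0 0 0.003 0" --pt "-0.3 0 0 0.001 0" --pt "-0.3 0 0 0.001 0" --pt "-0.3 0 0 0 0" --pt "-0.3 0 0 0 0"

```text
clock: 23.05
eef_pos: [633.7, 268.5, 24.8]
eef_rot: [3.117, -0.071, 2.051]
wrist_force: [-7.8, -2.9, 17.4]
finger_gap: 39.4
finger_force: 20.0
```

Emit:
arm_command --pt "0.0 0 0 0 0" --pt "0.4 0 0 0 0" --pt "0.4 0 0 0 0" --pt "0.4 0 0 0 0" --pt "0.4 0 0 -0.015 0" --pt "0.4 0 0 -0.03 0" --pt "0.4 0 0 -0.04 0" --pt "0.4 0 0 -0.04 0" --pt "0.4 0 0 -0.04 0" --pt "0.4 0 0 -0.02 0" --pt "0.4 0 0 0 0"

```text
clock: 24.42
eef_pos: [636.2, 254.6, 209.7]
eef_rot: [3.114, -0.071, 2.051]
wrist_force: [-0.7, -0.2, -0.6]
finger_gap: 65.4
finger_force: 0.0
```

Run:
```python
from cell import manip, eyes
from h import *
s=manip.read_state(); print(s["clock"],s["joints"],s["eef_pos"],s["eef_rot"],s["wrist_force"])
d=eyes.camera("wrist"); pickle.dump(d,open("w5.pkl","wb"))
cv2.imwrite("pics/w5.png",d["img"])
W=cloud(d,True); g=d["img"].astype(int); P=plane(d,75,True); v,u=np.mgrid[0:480,0:640]
for cx,cy in((633,270),(606,366)):
    near=(np.hypot(P[...,0]-cx,P[...,1]-cy)<28)
    b=near&(W[...,2]>72)&(W[...,2]<80)
    print("rim",cv2.minEnclosingCircle(P[b][:,:2].astype(np.float32)))
    for lo,hi,n,hz in((72,82,"tab",75),(93,108,"head",100)):
        m=near&(g.min(-1)>105)&(W[...,2]>lo)&(W[...,2]<hi)
        for c in comps(m,40): print(n,c.sum(),round(u[c].mean()),round(v[c].mean()),plane(d,hz,True)[c].mean(0).round(1),np.nanmedian(W[c],0).round(1))
```

```text
24.425 [ 0.2976224   0.59877875  1.08727576  0.07535881  1.44136578 -0.19096821] [636.16564228 254.55022634 209.65586782] [ 3.11376677 -0.07086681  2.05117211] [-0.67208183 -0.2243573  -0.57136572]
rim ((634.3152465820312, 268.8018493652344), 20.720592498779297)
tab 302 312 219 [621.7 266.   75. ] [621.7 266.4  76.2]
head 393 328 229 [635.2 268.8 100. ] [635.  268.9 101.8]
rim ((606.2598876953125, 366.5872497558594), 20.514678955078125)
tab 266 335 104 [593.6 364.3  75. ] [593.2 364.5  76.2]
head 382 354 104 [607.2 367.2 100. ] [607.2 366.8 102.1]
```

View pics/w5.png

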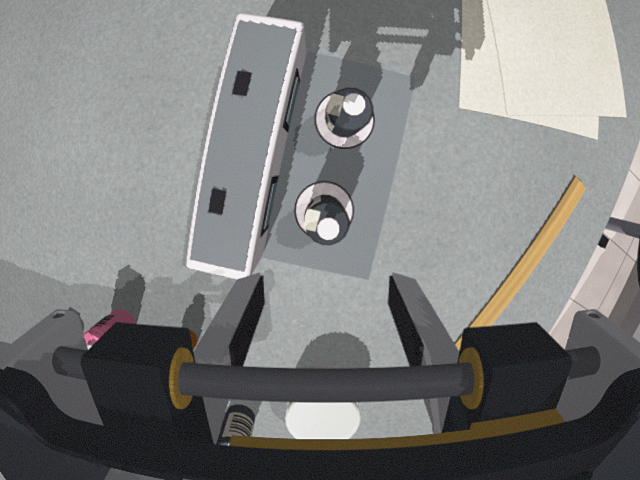

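Both drawn samplers stand on their discs (at (344,118) and (324,212)). Disc 1's is about 1 mm off centre at 197°, and disc 2's about 2 mm off at 191°, against a target of 195°. Now the empty one, gripping along the tilt axis so that it stays upright.

Emit:
arm_command --pt "0.4 0 0 0 0.16" --pt "0.4 0 0 0 0.16" --pt "0.4 -0.016 -0.0013 0 0" --pt "0.4 -0.032 -0.0026 0 0" --pt "0.4 -0.032 -0.0026 0 0" --pt "0.4 -0.032 -0.0026 0 0" --pt "0.4 -0.032 -0.0026 0 0" --pt "0.4 -0.032 -0.0026 0 0" --pt "0.4 -0.032 -0.0026 0 0" --pt "0.4 -0.032 -0.0026 0 0" --pt "0.4 -0.032 -0.0026 0 0" --pt "0.4 -0.016 -0.0013 0 0" --pt "0.4 0 0 0 0" --pt "0.4 0 0 0 0"

```text
clock: 26.22
eef_pos: [658.1, -31.8, 185.4]
eef_rot: [3.141, -0.076, 1.732]
wrist_force: [0.5, 0.3, 0.1]
finger_gap: 66.1
finger_force: 0.0
```

Run:
```python
from cell import manip, eyes
from h import *
s=manip.read_state(); print(s["clock"],s["joints"][5],s["eef_pos"],s["eef_rot"],s["wrist_force"])
print("toolz",Ro.from_euler("xyz",s["eef_rot"]).as_matrix()[:,2])
d=eyes.camera("wrist"); pickle.dump(d,open("w6.pkl","wb"))
W=cloud(d,True); g=d["img"].astype(int); P=plane(d,75,True); v,u=np.mgrid[0:480,0:640]
near=(np.hypot(P[...,0]-656,P[...,1]+20)<28)
b=near&(W[...,2]>72)&(W[...,2]<80)
print("rim",b.sum(),cv2.minEnclosingCircle(P[b][:,:2].astype(np.float32)))
for lo,hi,n,hz in((72,79,"tab",75),(80,92,"head",84)):
    m=near&(g.min(-1)>105)&(W[...,2]>lo)&(W[...,2]<hi)
    for c in comps(m,30): print(n,c.sum(),round(u[c].mean()),round(v[c].mean()),plane(d,hz,True)[c].mean(0).round(1),np.nanmedian(W[c],0).round(1))
```

```text
26.225 -0.30743170818731125 [658.06553727 -31.81470097 185.38420649] [ 3.14126328 -0.07566494  1.73181747] [0.46226876 0.2635561  0.05726491]
toolz [-0.01179439  0.0746677  -0.99713872]
rim 1427 ((658.4309692382812, -19.700679779052734), 20.303295135498047)
tab 369 332 216 [660.   -6.9  75. ] [659.9  -6.7  76.2]
head 398 327 233 [658.2 -20.1  84. ] [658.3 -20.3  83.7]
```

Emit:
arm_command --pt "0.4 0 0.002 0.02 0" --pt "0.4 0 0 0.03 0" --pt "0.4 0 0 0.03 0" --pt "0.4 0 0 0.03 0" --pt "0.4 0 0 0.025 0" --pt "0.4 0 0 0.018 0" --pt "0.4 0 0 0.008 0" --pt "0.4 0 0 0 0" --pt "0.4 0 0 0 0" --pt "-0.3 0 0 0 0" --pt "-0.3 0 0 0 0" --pt "-0.3 0 0 0 0" --pt "-0.3 0 0 0 0" --pt "-0.3 0 0 0 0" --newtons 20

```text
clock: 28.02
eef_pos: [658.3, -20.4, 25.1]
eef_rot: [3.141, -0.075, 1.73]
wrist_force: [-1.2, -0.5, 3.8]
finger_gap: 39.5
finger_force: 20.0
```

Emit:
arm_command --pt "-0.3 0 0 -0.02 0" --pt "-0.3 0 0 -0.035 0" --pt "-0.3 0 0 -0.04 0" --pt "-0.3 0 0 -0.04 0" --pt "-0.3 0 0 -0.035 0" --pt "-0.3 0 0 -0.015 0" --pt "-0.3 0 0 0 0"

```text
clock: 28.9
eef_pos: [660.5, -34.2, 209.9]
eef_rot: [3.14, -0.075, 1.73]
wrist_force: [-0.1, -0.2, -1.7]
finger_gap: 39.4
finger_force: 20.0
```

Emit:
arm_command --pt "-0.3 -0.0145 -0.0104 0 0" --pt "-0.3 -0.0289 -0.0208 0 0" --pt "-0.3 -0.0289 -0.0208 0 0" --pt "-0.3 -0.0289 -0.0208 0 0" --pt "-0.3 -0.0289 -0.0208 0 0" --pt "-0.3 -0.0289 -0.0208 0 0" --pt "-0.3 -0.0289 -0.0208 0 0" --pt "-0.3 -0.0289 -0.0208 0 0" --pt "-0.3 -0.0289 -0.0208 0 0" --pt "-0.3 -0.0289 -0.0208 0 0" --pt "-0.3 -0.0289 -0.0208 0 0" --pt "-0.3 -0.0145 -0.0104 0 0" --pt "-0.3 0 0 0 0" --pt "-0.3 0 0 0 0"

```text
clock: 30.65
eef_pos: [485.2, -382.6, 185.1]
eef_rot: [3.141, -0.076, 1.731]
wrist_force: [0.2, 0.9, -0.8]
finger_gap: 39.9
finger_force: 20.0
```

Run:
```python
from cell import manip, eyes
from h import *
s=manip.read_state(); print(s["clock"],s["eef_pos"],s["eef_rot"],s["wrist_force"],s["finger_gap"])
d=eyes.camera("wrist"); cv2.imwrite("pics/w7.png",d["img"])
```

```text
30.65 [ 485.20162514 -382.64995933  185.08394113] [ 3.1414315  -0.075975    1.73097194] [ 0.18791596  0.86301085 -0.7968759 ] 39.90981049013715
```

View pics/w7.png

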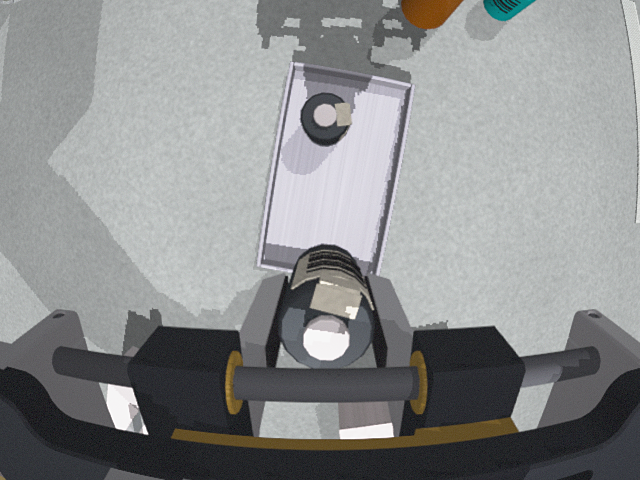

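The held sampler is at (325,305), the tray spans (265–410, 65–270), and sampler d is at (326,118), well clear. I'll lower it.

Emit:
arm_command --pt "-0.3 0 0 0.02 0" --pt "-0.3 0 0 0.03 0" --pt "-0.3 0 0 0.03 0" --pt "-0.3 0 0 0.03 0" --pt "-0.3 0 0 0.025 0" --pt "-0.3 0 0 0.01 0" --pt "-0.3 0 0 0.006 0" --pt "-0.3 0 0 0.003 0" --pt "-0.3 0 0 0 0" --pt "-0.3 0 0 0 0"

```text
clock: 31.95
eef_pos: [483.2, -372.3, 32.3]
eef_rot: [3.141, -0.075, 1.73]
wrist_force: [0.2, -0.1, -1.6]
finger_gap: 39.3
finger_force: 20.0
```

Emit:
arm_command --pt "-0.3 0 0 0.002 0" --pt "-0.3 0 0 0.001 0" --pt "-0.3 0 0 0.0005 0" --pt "-0.3 0 0 0 0"

```text
clock: 32.45
eef_pos: [483.0, -372.0, 29.0]
eef_rot: [3.141, -0.075, 1.73]
wrist_force: [-2.5, 2.2, 7.3]
finger_gap: 39.6
finger_force: 20.0
```

Contact is made (7 N). Now I'll release, rise and check everything.

Emit:
arm_command --pt "0.0 0 0 0 0" --pt "0.15 0 0 0 0" --pt "0.15 0 0 0 0" --pt "0.15 0 0 0 0" --pt "0.15 0 0 -0.01 0" --pt "0.15 0 0 -0.03 0" --pt "0.15 0 0 -0.04 0" --pt "0.15 0 0 -0.04 0" --pt "0.15 0 0 -0.04 0" --pt "0.15 0 0 -0.03 0" --pt "0.15 -0.03 0 0 0" --pt "0.15 -0.03 0 0 0" --pt "0.15 0 0 0 0" --pt "0.15 0 0 0 0"

```text
clock: 34.2
eef_pos: [494.7, -444.5, 213.5]
eef_rot: [3.141, -0.076, 1.73]
wrist_force: [-0.6, -0.4, 0.4]
finger_gap: 54.3
finger_force: 0.0
```

Run:
```python
from cell import manip, eyes
from h import *
print(manip.read_state()["clock"])
d=eyes.camera("top"); w=eyes.camera("wrist"); cv2.imwrite("pics/top8.png",d["img"])
for nm,q,f,L in(("top",d,False,((634,269,100),(606,366,100),(483,-372,84),(472,-279,84))),("wrist",w,True,((483,-372,88),(472,-279,88)))):
  W=cloud(q,f); g=q["img"].astype(int)
  for x,y,h in L:
    P=plane(q,75 if h==100 else 79,f); near=np.hypot(P[...,0]-x,P[...,1]-y)<30
    b=near&(W[...,2]>69)&(W[...,2]<84); m=near&(W[...,2]>h-3)&(g.min(-1)>120)&(W[...,2]<h+6)
    print(nm,(x,y),"rim",np.round(cv2.minEnclosingCircle(P[b][:,:2].astype(np.float32))[0],1) if b.sum() else None,b.sum(),"head",np.nanmean(W[m],0).round(1),m.sum())
```

```text
34.2
top (634, 269) rim [632.3 267.1] 279 head [633.9 268.3 101.6] 66
top (606, 366) rim [604.3 364.5] 280 head [605.8 366.1 101.7] 70
top (483, -372) rim [ 482.7 -369.4] 323 head [ 483.  -369.3   85.9] 77
top (472, -279) rim [ 468.1 -279.1] 315 head [ 468.9 -278.1   86. ] 57
wrist (483, -372) rim [ 483.7 -370.6] 1324 head [ 483.6 -372.    87.7] 348
wrist (472, -279) rim [ 469.8 -281.4] 1244 head [ 469.  -281.    87.4] 315
```

View pics/top8.png

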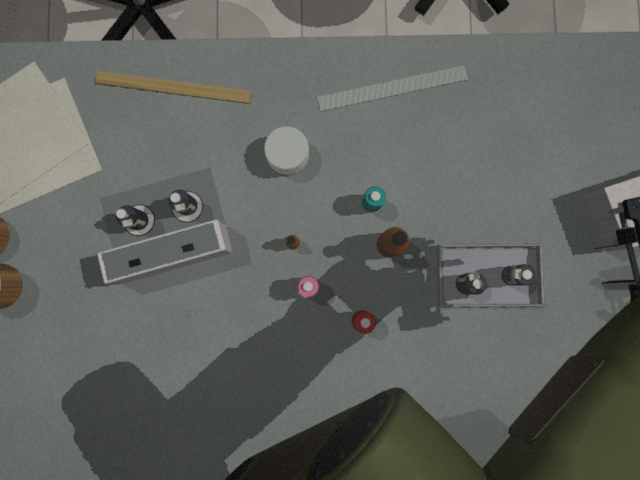

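The final view shows both drawn samplers on their discs (about (135,217) and (184,205)). The empty one is in the tray at (519,274) beside the other at (472,283), and the bystanders haven't moved. The arm is clear, so I'm handing in.

```bash
python3 -c "
from cell import ticket
print(ticket.sign_off())"
```

```text
the job is handed in; nothing more can be done
None
```

I handed the job in at 34 s, with no verdict returned: by the cameras, both drawn samplers stand on their discs (about 1–2 mm off centre, labels within 4° of square), the empty one stands in the tray beside the other, and no bystander shows any shift.

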